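Lock the shuttle and lift the polished core with the tongs

TASK

Push the shuttle out from under the clear guard until it is fully home at its far stop, then turn its red knob clockwise all the way to lock it there. Then take the tongs from their blue stand and pick the polished aluminium core out of its nest with them, never touching the core with the gripper itself. Finish while holding: the program ends with the core still clamped in the tongs, upright and at rest, lifted at least 6 cm above the nest and touching nothing else, the shuttle still home and locked, and the paste jar, oil bottle and air grinder left where they were.

Things in the scene. Friction and masses are not known exactly. Their poses are not given: they have to be found in the camera images.
- station: Grey base plate fixed to the bench, 12 mm thick, rails along its x (at yaw 0 away from the robot). Origin on the bench under the line the core travels; plate from x -112 to +103, y -55 to +160 mm. A clear plastic guard (right and rear walls, roof, top 80 mm above the bench) covers x -110 to -3, y -52 to +52. A keeper for the lock, 33 mm high, stands at x +40 to +70, y +137 to +157.
- shuttle (a joint): Travel in m of the shuttle, an aluminium crosspiece (60 mm along the rails, 170 mm across, top 24 mm above the bench) that carries the nest and the knob: 0 under the guard, 0.110 home at the far stop, moving along the station's +x. Friction about 5 N, no spring: stays where left.
- lock (a joint): Angle in rad of the red lock knob, clockwise seen from above: 0 unlocked (grip bar across the rails, along the station's y), 1.2 locked, at its stop. Stays where left (friction 0.08 N m); it does not turn by itself.
- knob_grip (a point): Centre of the knob's red grip bar, on its vertical axis, 50 mm above the bench, 110 mm to the left (station's +y) of the nest; travels with the shuttle. The bar is 12 mm thick (grip it across that), 46 mm long, 28 mm high, its underside 12 mm above the shuttle's top; below it a disc 38 mm across and 8 mm high.
- nest (a point): Centre of the nest's floor, 24 mm above the bench, a black ring 37 mm wide inside, 46 mm outside and 6 mm high; travels with the shuttle. When the shuttle is home it stands 55 mm along the station's +x from the station's origin, clear of the guard.
- core: Polished tapered aluminium core standing in the nest, 34 mm high, 33 mm across at the foot, 30 mm in the upper half (grip it there). Origin at the centre of its underside, z up. About 45 g.
- stand: Blue open pocket on a dark foot, fixed to the bench, in which the tongs stand jaws down, 36 mm deep inside. Origin on the bench; outside 42 mm along its x and 94 mm along its y (foot 66 x 118 mm), rim 44 mm above the bench, walls 4 mm, floor 8 mm above the bench. A tall sheet stands upright on the bench to the right (from x 0.4 back, at y about -0.4).
- tongs: Steel tongs, 131 mm tall, 120 g, standing jaws down, sprung open. Origin midway between the jaws, level with their undersides; z up to the pivot head (32 mm along y, 20 along x; hinges 127 mm up); jaws close along y. V-shaped rubber jaws, 20 mm high, 30 mm wide along x, open about 72 mm overall along y: some 13 mm clear of the core each side; a few mm of play in the pocket.
- tongs_grip (a point): Midway between the black rubber grip faces (62 to 108 mm up, 19 mm wide along x), 85 mm above the jaws' undersides, 46 mm below the head's top: squeeze here along the tongs' y. Width over the faces here: 51 mm open, 42 with the core clamped, 37 shut. Springs press back 5 N a side when open, 9 N at 42 mm: carry half-squeezed at about 47 mm; 20 N or more clamps the core.
- tongs_tips (a point): Point midway between the jaws, 10 mm above their undersides and at the middle of their height.
- jaw_left: The tong blade on the tongs' +y side; origin at its hinge.
- jaw_right: The tong blade on the tongs' -y side; origin at its hinge.
- jar: Bystander: dark blue paste jar with a black lid, 55 mm across, 46 mm high; origin at its underside.
- bottle: Bystander: white oil bottle with a red spout, 44 mm across, 142 mm high; origin at its underside.
- grinder: Bystander: steel air pencil grinder lying on the bench, 169 mm long along its y, 20 mm thick; origin at its underside.
Mind the look-alikes: they are no part of the job. Leave any green, orange or turquoise look-alike of the tongs alone.

How it is judged:
By the outcome, as a careful person would: the job done as asked, in the order asked, and still so for the second after the job is handed in, while the arm keeps its last pose, push and grip.
It also fails if it takes over 61 s, if anything falls off the work surface, if the arm or the gripper's body presses on something with over 40 N, if the wrist force passes 120 N, or if a joint passes its speed limit or range.

ROBOT

A 6-joint arm with a two-finger parallel gripper is mounted at the origin on a cart in front of the work surface, level with it; the furniture and walls round the work are solid. World frame = base frame: x ahead of the robot, y to its left, z up, the work surface at z = 0. Lengths are in m, angles in rad, forces in N, time in s.
With the tool pointing down it reaches from about 0.375 to 0.9 m from the base axis. Payload 3.1 kg.
Tool frame: the origin (TCP) lies on the centre line of the jaws, within the pads' length; the fingertips stand robot.tip_reach ahead of it and the grasp point (between the pads) lies 8 mm behind it (robot.tip_reach is the distance from the TCP to the fingertips, in m); z points along the fingers, y is the line along which they close (so a half turn about z gives the same grasp; the last joint's range is limited). The gripper opens to 87 mm and grips with 3 to 60 N. Pads are 19 mm wide; open, the fingers measure 117 mm over their backs; the gripper's body (75 mm by 190 mm) begins 51 mm behind the grasp point.
Start: joints at [1.157, 0.527, 1.433, -0, 1.181, -0.178], TCP at [0.146, 0.608, 0.234] pointing down, gripper open.
Joint ranges: [-3.08, 3.08], [-0.75, 2.2], [0.22, 2.44], [-1.43, 4.57], [0, 2.65], [-2.85, 2.85]. Speed limits (rad/s): [2.79, 2.79, 3.14, 3.14, 3.14, 3.14].

INTERFACE

Orientations are given as a unit quaternion [x, y, z, w].
In Python, from rig import robot gives the robot as it stands.
- The arm moves only by the tool jog_arm, never from a script. Its argument "motion" is one flat list of numbers, 7 for each row, row after row: the shift along the tool's x, y, z scaled (see below), then the turn, a rotation vector about the tool's x, y, z scaled (see below), then the gripper's target within -1 to 1 (shut at 1, half-way at 0, fully open at -1). In form: [x, y, z, rx, ry, rz, hand, x, y, z, rx, ry, rz, hand, ...]. A call has 1 to 12 rows; each row shifts and turns the commanded pose from where the row before left it, along the tool's axes as they then stand; what a row does not reach is not made up. The controller multiplies each number of a shift by 4 cm and each number of a turn by 4 degrees. A row lasts 1/8 s, in which the tool goes at most 62.5 mm and 10.7 degrees, less where a joint would pass 70% of its speed; a pose out of reach is approached as far as the arm can. A call with a number of a shift or a turn outside -1 to 1 is refused whole. A call with a gripper value outside its range is refused whole. The fingers move at their own pace and stop on an object; "grip_force" is the grip in N (left out, the last holds). Time passes only in rows, so rows that do not move let the fingers close. It gives the time, the measured TCP pose, the force, the opening and the grip force at its end, in the units of the state.
- robot.get_obs(): the state, without advancing time (a new reading comes with each control period).
- robot.camera(name): name is "side" or "top"; returns the picture (480x640x3 uint8, blue, green, red); there is no depth.
- robot.calibration(name): a dict with "fx", "fy", "cx", "cy" (pixels), "dist_coeffs" ([k1, k2, p1, p2, k3] as OpenCV has them; the pictures are not rectified), "R" (3x3) and "t" (3): a world point X has camera coordinates R X + t. Camera axes: x right, y down, z forward; pixel columns grow to the right and rows downward; lengths in m; the calibration is good to about 2 mm. A picture is of the moment at which its call begins. calibration takes no time and is no camera call.
- robot.hand_in(): hands the job in; it is judged then, once.
The state is a dict: "time": time; "q": joint angles; "joint_velocities": joint speeds; "joint_torque": joint torques, N m; "position": TCP position; "tool_rot": TCP orientation; "ft_force": force on the tool from outside, world axes, zero at the start; "moment": the same for the moment, N m; "grip_width": finger opening in m; "grip_force": force on a finger pad.
Only numpy, scipy, OpenCV 4.12 (cv2) and the standard library are available. Lean on these libraries where they do the work, as an engineer would, in place of code of your own. Each camera call takes 0.05 s, during which the arm holds its last target. There are 200 camera calls.

## Working session

There is one attempt and no reset: what is moved stays moved. The work goes in short steps, Python scripts to look and compute and a tool call to move; the robot and the scene stay as the last step left them, time stands still between calls to the robot, and variables do not carry over. Pictures are saved under pics/ and viewed, at most 10 in all, crops included, and the job is handed in when it is done.

Besides the shell and the picture viewer there is one more tool, called after "Call:" by a JSON object that holds its "method" and its "body". jog_arm: Moves the arm, as the interface text tells. Shifts and turns lie within -1 to 1; 1 stands for 4 cm of shift or 4 degrees of turn. Its arguments: {"type":"object","properties":{"motion":{"type":"array","items":{"type":"number"}},"grip_force":{"type":"number"}},"required":["motion"]}

```bash
mkdir -p pics; cat > h.py <<'E'
import cv2, numpy as np
from rig import robot
def snap(n):
    for c in ("top","side"): cv2.imwrite(f"pics/{n}_{c}.png", robot.camera(c))
def ray(c,uv):
    k=robot.calibration(c);K=np.array([[k["fx"],0,k["cx"]],[0,k["fy"],k["cy"]],[0,0,1]])
    p=cv2.undistortPoints(np.array([[uv]],float),K,np.array(k["dist_coeffs"]))[0,0]
    R=np.array(k["R"]);t=np.array(k["t"]); return -R.T@t, R.T@np.array([p[0],p[1],1])
def onz(c,uv,z):
    o,d=ray(c,uv); return o+d*(z-o[2])/d[2]
def proj(c,X):
    k=robot.calibration(c);K=np.array([[k["fx"],0,k["cx"]],[0,k["fy"],k["cy"]],[0,0,1]])
    return cv2.projectPoints(np.array(X,float).reshape(-1,3),cv2.Rodrigues(np.array(k["R"]))[0],np.array(k["t"]),K,np.array(k["dist_coeffs"]))[0].reshape(-1,2)
E
python3 - <<'E'
from h import *
snap("a"); o=robot.get_obs(); print(o, robot.tip_reach)
for c in("top","side"): print(c,ray(c,(320,240)))
E
```

```text
{'time': 0.1, 'q': array([ 1.15650086e+00,  5.28331256e-01,  1.43376816e+00, -2.87384260e-06,
        1.18140686e+00, -1.78512257e-01]), 'joint_velocities': array([-0.00080156, -0.00195001, -0.00427661, -0.00068956, -0.00028171,
       -0.00093842]), 'joint_torque': array([ 1.52317502e-04, -4.40988672e+01, -1.77150714e+01,  6.35200460e-02,
        5.33393794e-02, -4.58436489e-05]), 'position': array([0.14572251, 0.6071211 , 0.23269716]), 'tool_rot': array([ 1.17618113e-01,  9.93058439e-01, -9.15474950e-04, -2.78196960e-04]), 'ft_force': array([ 0.6566396 , -0.41417045, -0.13749964]), 'moment': array([-0.05746128,  0.04232311,  0.08403107]), 'grip_force': 0.0, 'grip_width': 0.0873411285278946} 0.011
top (array([4.20741978e-01, 1.30314575e-03, 1.66368822e+00]), array([ 0.11296385, -0.00864251, -0.99377549]))
side (array([-0.11782413, -1.15453703,  0.57453925]), array([ 0.48490423,  0.79746299, -0.36002963]))
```

View pics/a_top.png

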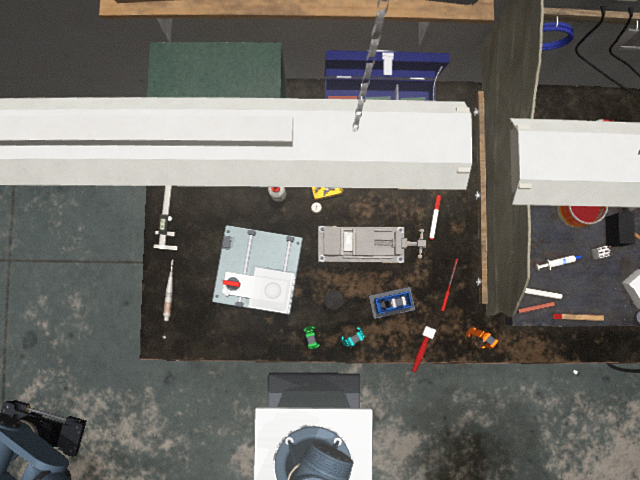

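View pics/a_side.png

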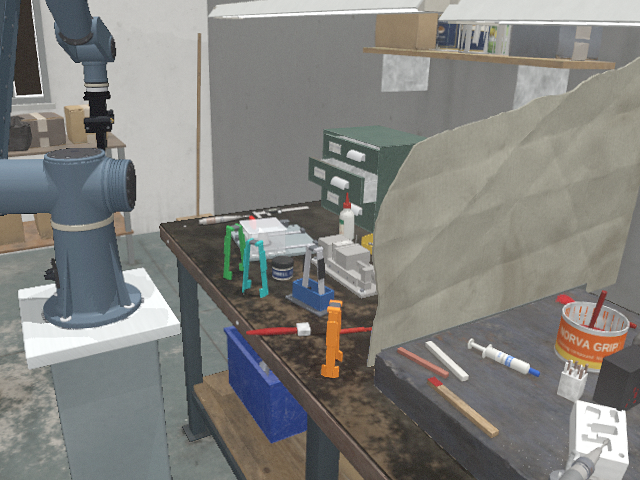

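```bash
python3 - <<'E'
from h import *
a=cv2.imread("pics/a_top.png")
s=cv2.resize(a[220:320,205:310],None,fx=5,fy=5,interpolation=cv2.INTER_CUBIC)
t=cv2.resize(a[280:330,360:420],None,fx=4.5,fy=5*.9,interpolation=cv2.INTER_CUBIC)
b=cv2.imread("pics/a_side.png")
u=cv2.resize(b[235:315,285:340],None,fx=4.5,fy=3.4,interpolation=cv2.INTER_CUBIC)
im=np.zeros((500,800,3),np.uint8); im[:500,:525]=s; im[:225,530:800]=t; im[228:500,530:530+u.shape[1]]=u[:272]
cv2.imwrite("pics/b.png",im)
E
```

```text
(no output)
```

View pics/b.png

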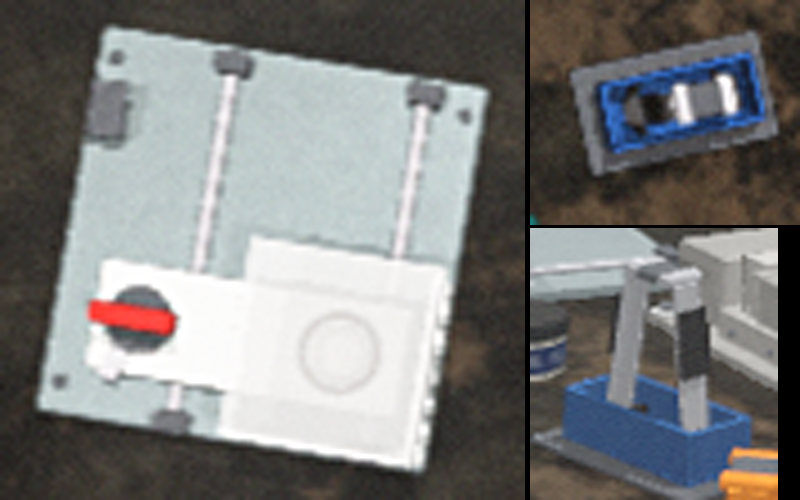

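```bash
python3 - <<'E'
from h import *
f=lambda p,ox,oy,s,x0,y0:((p[0]-ox+.5)/s-.5+x0,(p[1]-oy+.5)/s-.5+y0)
S=lambda p:f(p,0,0,5,205,220); T=lambda p:f(p,530,0,4.5,360,280)
def fit(m,w):
    m=np.array(m);w=np.array(w)[:,:2];mc=m.mean(0);wc=w.mean(0)
    a=m-mc;b=w-wc; th=np.arctan2((a[:,0]*b[:,1]-a[:,1]*b[:,0]).sum(),(a*b).sum())
    R=np.array([[np.cos(th),-np.sin(th)],[np.sin(th),np.cos(th)]]);t=wc-R@mc
    return th,t,R,np.linalg.norm(m@R.T+t-w,axis=1)
w=[onz("top",S(p),.012) for p in[(103,28),(488,90),(38,408),(425,468)]]
th,t,R,e=fit([(.103,.16),(.103,-.055),(-.112,.16),(-.112,-.055)],w)
print("station",np.degrees(th),t,e)
print("knob",onz("top",S((132,317)),.064)[:2],"pred0",R@[-.055,.11]+t,"nest",onz("top",S((340,352)),.058)[:2],R@[-.055,0]+t)
print("home knob",R@[.055,.11]+t,"nest",R@[.055,0]+t)
w=[onz("top",T(p),.044) for p in[(600,88),(753,53),(765,112),(615,152)]]
th,t,R,e=fit([(.021,.047),(.021,-.047),(-.021,-.047),(-.021,.047)],w);print("stand",np.degrees(th),t,e)
w=[onz("top",T(p),.004) for p in[(575,72),(755,35),(778,130),(597,175)]]
th,t,R,e=fit([(.033,.059),(.033,-.059),(-.033,-.059),(-.033,.059)],w);print("foot",np.degrees(th),t,e)
print("head",onz("top",T((706,95)),.139))
for n,p in dict(jar=(334,299),bottle=(277,192),grind=(168,290)).items(): print(n,onz("top",p,.03))
E
```

```text
station -8.225613874594227 [0.52282049 0.10512458] [0.00179954 0.00246394 0.0015438  0.00282692]
knob [0.48467829 0.2215352 ] pred0 [0.48412416 0.22186187] nest [0.46798778 0.11132778] [0.46838631 0.11299351]
home knob [0.59299252 0.20612401] nest [0.57725467 0.09725565]
stand 14.190818908670737 [ 0.44032666 -0.2125055 ] [0.00179612 0.00294609 0.00349498 0.0013053 ]
foot 13.31193549916298 [ 0.43971543 -0.21353069] [0.00287717 0.00403757 0.00382046 0.00203196]
head [ 0.44280525 -0.21268762  0.139     ]
jar [ 0.44686446 -0.05280573  0.03      ]
bottle [0.73721911 0.10676921 0.03      ]
grind [0.46437941 0.39715313 0.03      ]
```

I choose the steel tongs in the blue stand at pixel (392,302). The look-alikes are green (311,338), turquoise (353,338) and orange (483,338). The crop shows steel blades with dark grips in a blue pocket, as described. The plan is to grip the knob bar, drag the shuttle home, then turn the knob.

Call:
{"method": "jog_arm", "body": {"motion": [-0.87,-0.62,0.15,0,0,0,-1,-0.87,-0.62,0.15,0,0,0,-1,-0.87,-0.62,0.15,0,0,0,-1,-0.87,-0.62,0.15,0,0,0,-1,-0.87,-0.62,0.15,0,0,0,-1,-0.87,-0.62,0.15,0,0,0,-1,-0.87,-0.62,0.15,0,0,0,-1,-0.87,-0.62,0.15,0,0,0,-1,-0.87,-0.62,0.15,0,0,0,-1,-0.87,-0.62,0.15,0,0,0,-1,-0.87,-0.62,0.15,0,0,0,-1,-0.87,-0.62,0.15,0,0,0,-1], "grip_force": 25}}

```text
time: 1.6
position: [0.4831, 0.2196, 0.1611]
tool_rot: [0.118, 0.993, -0.0, -0.0]
ft_force: [-0.4, 0.6, 0.5]
grip_width: 0.0873
grip_force: 0.0
```

Call:
{"method": "jog_arm", "body": {"motion": [0,0,0,0,0,1,-1,0,0,0,0,0,1,-1,0,0,0,0,0,1,-1,0,0,0,0,0,1,-1,0,0,0,0,0,1,-1,0,0,0,0,0,1,-1,0,0,0,0,0,1,-1,0,0,0,0,0,1,-1,0,0,0,0,0,1,-1,0,0,0,0,0,1,-1,0,0,0,0,0,1,-1]}}

```text
time: 2.98
position: [0.4822, 0.2207, 0.1612]
tool_rot: [0.482, 0.876, -0.0, -0.0]
ft_force: [-0.7, -0.5, 0.6]
grip_width: 0.0868
grip_force: 0.0
```

Call:
{"method": "jog_arm", "body": {"motion": [0,0,0,0,0,1,-1,0,0,0,0,0,1,-1,0,0,0,0,0,1,-1,0,0,0,0,0,1,-1,0,0,0,0,0,1,-1,0,0,0,0,0,1,-1,0,0,0,0,0,1,-1,0,0,0,0,0,1,-1,0,0,0,0,0,1,-1,0,0,0,0,0,1,-1,0,0,0,0,0,0.2,-1,0,0,0,0,0,0,-1]}}

```text
time: 4.47
position: [0.4824, 0.2207, 0.1614]
tool_rot: [0.756, 0.654, -0.0, -0.0]
ft_force: [-0.3, -0.4, 0.4]
grip_width: 0.0869
grip_force: 0.0
```

Call:
{"method": "jog_arm", "body": {"motion": [0.03,0.05,0.7,0,0,0,-1,0,0,0.7,0,0,0,-1,0,0,0.7,0,0,0,-1,0,0,0.4,0,0,0,-1,0,0,0.25,0,0,0,-1,0,0,0,0,0,0,1,0,0,0,0,0,0,1,0,0,0,0,0,0,1,0,0,0,0,0,0,1,0,0,0,0,0,0,1,0,0,0,0,0,0,1], "grip_force": 30}}

```text
time: 5.85
position: [0.4847, 0.2217, 0.0517]
tool_rot: [0.756, 0.654, 0.0, 0.0]
ft_force: [0.7, -0.3, 0.5]
grip_width: 0.0349
grip_force: 0.0
```

```bash
python3 - <<'E'
from h import *
o=robot.get_obs(); print(o["moment"],o["ft_force"],o["grip_width"])
a=robot.camera("top"); cv2.imwrite("pics/c.png",cv2.resize(a[200:330,190:310],None,fx=4,fy=4,interpolation=cv2.INTER_CUBIC))
E
```

```text
[-0.11941446  0.06865213 -0.0127162 ] [ 0.69559862 -0.26994915  0.47362648] 0.03491865110503165
```

View pics/c.png

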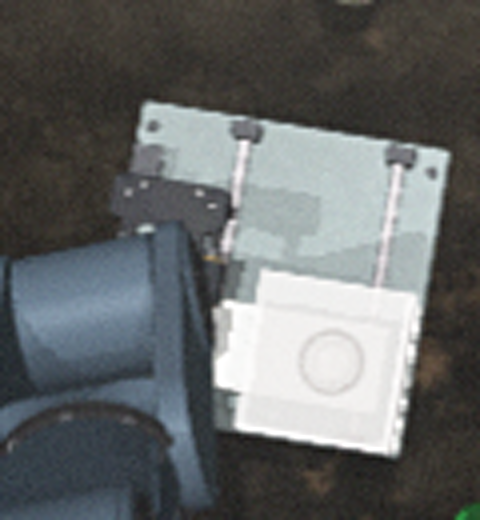

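The picture shows the gripper covering the knob, and the nest still under the guard at (330,362) in the crop. The fingers were still closing at 35 mm.

Call:
{"method": "jog_arm", "body": {"motion": [0,0,0,0,0,0,1,0,0,0,0,0,0,1,0,0,0,0,0,0,1,0,0,0,0,0,0,1,0,0,0,0,0,0,1]}}

```text
time: 6.52
position: [0.4855, 0.2216, 0.0516]
tool_rot: [0.757, 0.654, 0.001, 0.0]
ft_force: [3.3, -2.2, -2.6]
grip_width: 0.0119
grip_force: 30.0
```

Call:
{"method": "jog_arm", "body": {"motion": [0,0.2,0,0,0,0,1,0,0.35,0,0,0,0,1,0,0.4,0,0,0,0,1,0,0.4,0,0,0,0,1,0,0.4,0,0,0,0,1,0,0.4,0,0,0,0,1,0,0.3,0,0,0,0,1,0,0.2,0,0,0,0,1,0,0,0,0,0,0,1]}}

```text
time: 7.65
position: [0.5873, 0.2061, 0.0515]
tool_rot: [0.756, 0.654, -0.002, -0.001]
ft_force: [-3.1, -0.1, 5.0]
grip_width: 0.0119
grip_force: 30.0
```

Call:
{"method": "jog_arm", "body": {"motion": [0,0.1,0,0,0,0,1,0,0.1,0,0,0,0,1,0,0.05,0,0,0,0,1,0,0,0,0,0,0,1]}}

```text
time: 8.15
position: [0.5946, 0.205, 0.0515]
tool_rot: [0.756, 0.654, -0.004, -0.003]
ft_force: [-8.7, -0.4, 7.8]
grip_width: 0.0118
grip_force: 30.0
```

Call:
{"method": "jog_arm", "body": {"motion": [0,0.05,0,0,0,0,1,0,0.05,0,0,0,0,1,0,0,0,0,0,0,1]}}

```text
time: 8.52
position: [0.5948, 0.2049, 0.0514]
tool_rot: [0.756, 0.654, -0.007, -0.006]
ft_force: [-14.1, 1.4, 13.2]
grip_width: 0.0112
grip_force: 30.0
```

Call:
{"method": "jog_arm", "body": {"motion": [0,-0.05,0,0,0,0.5,1,0,0,0,0,0,1,1,0,0,0,0,0,1,1,0,0,0,0,0,1,1,0,0,0,0,0,1,1,0,0,0,0,0,1,1,0,0,0,0,0,1,1,0,0,0,0,0,1,1,0,0,0,0,0,1,1]}}

```text
time: 9.65
position: [0.5937, 0.2055, 0.0514]
tool_rot: [0.915, 0.404, -0.007, -0.003]
ft_force: [-13.6, 1.6, 12.0]
grip_width: 0.012
grip_force: 30.0
```

Call:
{"method": "jog_arm", "body": {"motion": [0,0,0,0,0,1,1,0,0,0,0,0,1,1,0,0,0,0,0,1,1,0,0,0,0,0,1,1,0,0,0,0,0,1,1,0,0,0,0,0,1,1,0,0,0,0,0,1,1,0,0,0,0,0,0,1]}}

```text
time: 10.65
position: [0.5931, 0.2063, 0.0514]
tool_rot: [0.985, 0.171, -0.008, -0.002]
ft_force: [-12.7, 3.7, 12.5]
grip_width: 0.0117
grip_force: 30.0
```

```bash
python3 - <<'E'
from h import *
o=robot.get_obs(); print(o["moment"],o["ft_force"],o["grip_width"])
E
```

```text
[ 0.64793001  2.20588702 -0.06277035] [-12.74565449   3.71748612  12.50647824] 0.011706226562812951
```

Call:
{"method": "jog_arm", "body": {"motion": [0,0,0,0,0,1,1,0,0,0,0,0,0.8,1,0,0,0,0,0,0.5,1,0,0,0,0,0,0,1]}}

```text
time: 11.15
position: [0.5931, 0.2065, 0.0514]
tool_rot: [0.996, 0.093, -0.008, -0.001]
ft_force: [-14.3, 5.2, 12.3]
grip_width: 0.0121
grip_force: 30.0
```

```bash
python3 - <<'E'
from h import *
o=robot.get_obs(); print(o["moment"],o["ft_force"],o["tool_rot"])
E
```

```text
[0.88616074 2.39074025 0.46908297] [-14.33346175   5.23048666  12.29354243] [ 0.99565286  0.09276889 -0.00825744 -0.00106628]
```

Call:
{"method": "jog_arm", "body": {"motion": [0,0,0,0,0,0.6,1,0,0,0,0,0,0.4,1,0,0,0,0,0,0,1]}}

```text
time: 11.52
position: [0.5935, 0.2066, 0.0513]
tool_rot: [0.998, 0.058, -0.008, -0.001]
ft_force: [-12.9, 6.8, 11.4]
grip_width: 0.0128
grip_force: 30.7
```

```bash
python3 - <<'E'
from h import *
o=robot.get_obs(); print(o["moment"],o["ft_force"],o["tool_rot"])
E
```

```text
[0.92415027 2.36968792 0.57274845] [-12.89417566   6.76877104  11.35462152] [ 9.98272633e-01  5.82086673e-02 -7.93561204e-03 -7.25814385e-04]
```

Call:
{"method": "jog_arm", "body": {"motion": [0,0,0,0,0,-0.7,-0.2,0,0,0,0,0,0,-0.2,0,0,0,0,0,0,-0.2,0,0,0,0,0,0,-0.2,0,0,-0.8,0,0,0,-0.2,0,0,-1,0,0,0,-1,0,0,-1,0,0,0,-1,0,0,-1,0,0,0,-1,0,0,-1,0,0,-0.5,-1,0,0,0,0,0,-0.5,-1]}}

```text
time: 12.78
position: [0.604, 0.2048, 0.2477]
tool_rot: [0.993, 0.116, 0.005, -0.0]
ft_force: [0.7, -0.6, -0.9]
grip_width: 0.0855
grip_force: 0.0
```

```bash
python3 - <<'E'
from h import *
o=robot.get_obs(); print(o["moment"],o["ft_force"],o["tool_rot"],o["position"])
E
```

```text
[-0.0665653   0.14298793 -0.01128199] [ 0.74158572 -0.62703668 -0.85694126] [ 9.93221332e-01  1.16149923e-01  4.53343504e-03 -1.68162764e-04] [0.60398931 0.20484984 0.24774581]
```

Call:
{"method": "jog_arm", "body": {"motion": [-0.53,0.77,0,0,0,0,-1,-0.53,0.77,0,0,0,0,-1,-0.53,0.77,0,0,0,0,-1,-0.53,0.77,0,0,0,0,-1,-0.53,0.77,0,0,0,0,-1,-0.53,0.77,0,0,0,0,-1,-0.53,0.77,0,0,0,0,-1,-0.53,0.77,0,0,0,0,-1,-0.53,0.77,0,0,0,0,-1,-0.53,0.77,0,0,0,0,-1,-0.53,0.77,0,0,0,0,-1,-0.53,0.77,0,0,0,0,-1]}}

```text
time: 14.28
position: [0.4376, -0.2144, 0.2425]
tool_rot: [0.993, 0.116, -0.001, -0.001]
ft_force: [0.3, -0.8, -0.7]
grip_width: 0.0869
grip_force: 0.0
```

```bash
python3 - <<'E'
from h import *
o=robot.get_obs(); print(o["tool_rot"],o["position"])
a=robot.camera("top"); b=robot.camera("side")
s=cv2.resize(a[215:320,205:310],None,fx=4.5,fy=4.5,interpolation=cv2.INTER_CUBIC)
u=cv2.resize(b[215:315,275:350],None,fx=4.3,fy=4.3,interpolation=cv2.INTER_CUBIC)
im=np.zeros((480,800,3),np.uint8); im[:s.shape[0],:s.shape[1]]=s; im[:u.shape[0],475:475+u.shape[1]]=u
cv2.imwrite("pics/d.png",im)
for n,x,y in(("stand",.4403,-.2125),("head",.4428,-.2127)): print(n,proj("side",[(x,y,.139),(x,y,.044),(x,y,.093)]))
E
```

```text
[ 9.93292956e-01  1.15619945e-01 -7.39802876e-04 -7.64415658e-04] [ 0.43760047 -0.2143675   0.24245879]
stand [[314.03777957 245.46240304]
 [312.87333196 284.94337846]
 [313.46619803 264.85937546]]
head [[315.07858106 245.30583353]
 [313.88633827 284.75836217]
 [314.49344397 264.68854355]]
```

View pics/d.png

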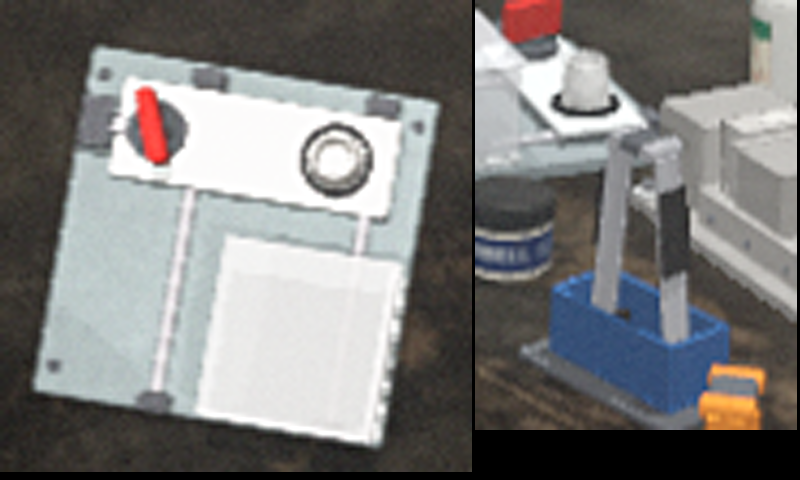

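The shuttle is home, with the bolt in its keeper and the knob turned (bar from (146,92) to (158,158) in the crop). The core stands in the nest at (336,160). The tongs' head sits at side pixel (315,246), matching my estimate.

Call:
{"method": "jog_arm", "body": {"motion": [0.12,-0.02,0.6,0,0,0,-1,0,0,0.7,0,0,0,-1,0,0,0.7,0,0,0,-1,0,0,0.6,0,0,0,-1,0,0,0.6,0,0,0,-1,0,0,0.4,0,0,0,-1,0,0,0.2,0,0,0,-1,0,0,0,0,0,0,-1], "grip_force": 8}}

```text
time: 15.38
position: [0.4429, -0.211, 0.0909]
tool_rot: [0.993, 0.116, -0.001, -0.001]
ft_force: [0.4, 1.1, 0.8]
grip_width: 0.087
grip_force: 0.0
```

```bash
python3 - <<'E'
from h import *
S=lambda p:((p[0]+.5)/4.5-.5+205,(p[1]+.5)/4.5-.5+215)
print("core",onz("top",S((336,160)),.058),"ring",onz("top",S((337,160)),.03))
a=onz("top",S((146,92)),.064);b=onz("top",S((158,158)),.064);print("bar deg",np.degrees(np.arctan2(*(a-b)[1::-1])), (a+b)/2)
E
```

```text
core [0.57440618 0.09564038 0.058     ] ring [0.57709438 0.096682   0.03      ]
bar deg 11.7459941555248 [0.59311372 0.20467547 0.064     ]
```

Call:
{"method": "jog_arm", "body": {"motion": [-0.01,0.04,0.08,0,0,0,-0.08,0,0,0,0,0,0,-0.08,0,0,0,0,0,0,-0.08,0,0,0,0,0,0,-0.08,0,0,0,0,0,0,-0.08,0,0,0,0,0,0,-0.08,0,0,0,0,0,0,-0.08,0,0,0,0,0,0,-0.08], "grip_force": 20}}

```text
time: 16.38
position: [0.4432, -0.2133, 0.0883]
tool_rot: [0.993, 0.116, -0.0, -0.0]
ft_force: [-0.3, 0.3, -0.9]
grip_width: 0.0471
grip_force: 5.5
```

Call:
{"method": "jog_arm", "body": {"motion": [0,0,-0.2,0,0,0,-0.08,0,0,-0.4,0,0,0,-0.08,0,0,-0.4,0,0,0,-0.08,0,0,-0.5,0,0,0,-0.08,0,0,-0.6,0,0,0,-0.08,0,0,-0.6,0,0,0,-0.08,0,0,-0.6,0,0,0,-0.08,0,0,-0.5,0,0,0,-0.08,0,0,-0.3,0,0,0,-0.08,0,0,0,0,0,0,-0.08]}}

```text
time: 17.62
position: [0.4435, -0.2135, 0.2532]
tool_rot: [0.993, 0.116, 0.001, 0.001]
ft_force: [0.7, -0.9, -2.4]
grip_width: 0.0472
grip_force: 5.4
```

```bash
python3 - <<'E'
from h import *
o=robot.get_obs(); p=o["position"];print(o["tool_rot"],p,o["grip_width"],o["grip_force"],o["ft_force"])
b=robot.camera("side"); u=proj("side",[p])[0]; print(u, proj("side",[p-[0,0,.08]]))
x,y=int(u[0]),int(u[1]); cv2.imwrite("pics/e.png",cv2.resize(b[y-50:y+70,x-60:x+60],None,fx=4.5,fy=4.5,interpolation=cv2.INTER_CUBIC)); print(x-60,y-50)
E
```

```text
[9.93281474e-01 1.15719407e-01 6.85088433e-04 6.80932036e-04] [ 0.44349658 -0.21351148  0.25317043] 0.04722611106285807 5.365866778884083 [ 0.72871996 -0.88664097 -2.40413705]
[317.07676829 194.91505761] [[315.99197924 230.62950354]]
257 144
```

View pics/e.png

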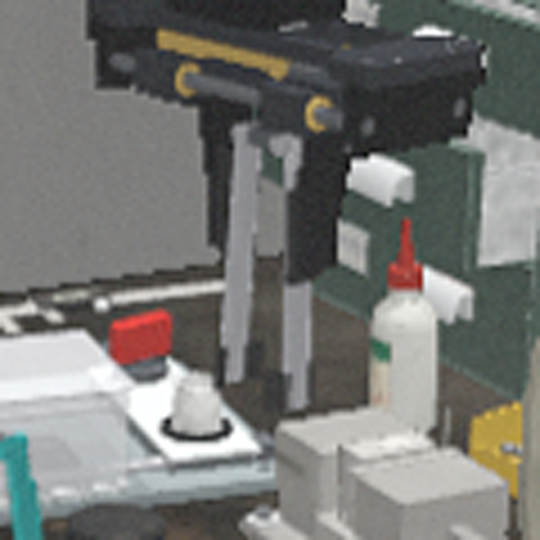

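The tongs hang upright between the fingers, jaw tips near (268,402) in the crop. Nothing else was disturbed: the core is still in its nest and the bottle is still standing.

Call:
{"method": "jog_arm", "body": {"motion": [0.23,-0.31,0,0,0,0,-0.08,0.46,-0.62,0,0,0,0,-0.08,0.46,-0.62,0,0,0,0,-0.08,0.46,-0.62,0,0,0,0,-0.08,0.46,-0.62,0,0,0,0,-0.08,0.46,-0.62,0,0,0,0,-0.08,0.46,-0.62,0,0,0,0,-0.08,0.46,-0.62,0,0,0,0,-0.08,0.46,-0.62,0,0,0,0,-0.08,0.46,-0.62,0,0,0,0,-0.08,0.46,-0.62,0,0,0,0,-0.08,0.23,-0.31,0,0,0,0,-0.08]}}

```text
time: 19.18
position: [0.5771, 0.101, 0.2512]
tool_rot: [0.993, 0.117, -0.001, -0.0]
ft_force: [1.3, -1.5, -0.9]
grip_width: 0.0471
grip_force: 5.4
```

Call:
{"method": "jog_arm", "body": {"motion": [0,0,0.3,0,0,0,-0.08,0,0,0.6,0,0,0,-0.08,0,0,0.6,0,0,0,-0.08,0,0,0.3,0,0,0,-0.08,0,0,0,0,0,0,-0.08]}}

```text
time: 19.8
position: [0.5765, 0.098, 0.1791]
tool_rot: [0.993, 0.115, -0.002, -0.0]
ft_force: [-0.6, -0.5, -0.7]
grip_width: 0.0471
grip_force: 5.4
```

```bash
python3 - <<'E'
from h import *
o=robot.get_obs(); p=o["position"];print(o["tool_rot"],p,o["grip_width"],o["grip_force"],o["ft_force"])
b=robot.camera("side"); print(proj("side",[p-[0,0,.08],p-[0,0,.07],(.5765,.0968,.058),(.5765,.0968,.024)]))
u=proj("side",[(.5765,.0968,.12)])[0]
x,y=int(u[0]),int(u[1]); cv2.imwrite("pics/f.png",cv2.resize(b[y-50:y+50,x-50:x+50],None,fx=6,fy=6,interpolation=cv2.INTER_CUBIC)); print(x-50,y-50)
E
```

```text
[ 9.93334037e-01  1.15260943e-01 -1.54716072e-03 -1.06732341e-04] [0.57649582 0.09799201 0.1791161 ] 0.04708029929147913 5.357577278336976 [-0.56877749 -0.49715463 -0.70749019]
[[300.1978041  213.6388173 ]
 [300.26471086 210.21938431]
 [300.13108448 227.66727777]
 [299.90924202 238.97308487]]
250 156
```

View pics/f.png

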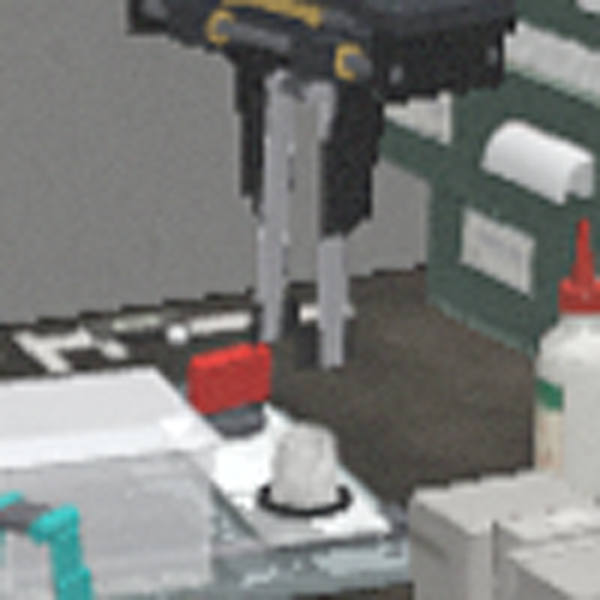

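The jaws hang centred over the core: jaw midline is at crop column 304, core at 305. Lowering.

Call:
{"method": "jog_arm", "body": {"motion": [0,0.03,0.3,0,0,0,-0.1,0,0,0.3,0,0,0,-0.1,0,0,0.2,0,0,0,-0.1,0,0,0.2,0,0,0,-0.1,0,0,0.2,0,0,0,-0.1,0,0,0.15,0,0,0,-0.1,0,0,0.1,0,0,0,-0.1,0,0,0,0,0,0,-0.1]}}

```text
time: 20.85
position: [0.5776, 0.0975, 0.1221]
tool_rot: [0.993, 0.116, -0.0, -0.0]
ft_force: [0.0, 0.5, -1.2]
grip_width: 0.0479
grip_force: 5.1
```

```bash
python3 - <<'E'
from h import *
o=robot.get_obs(); p=o["position"];print(o["tool_rot"],p,o["grip_width"],o["grip_force"],o["ft_force"],o["moment"])
b=robot.camera("side"); 
u=proj("side",[(.5765,.0968,.06)])[0]
x,y=int(u[0]),int(u[1]); cv2.imwrite("pics/g.png",cv2.resize(b[y-40:y+30,x-40:x+40],None,fx=7,fy=7,interpolation=cv2.INTER_CUBIC)); print(x-40,y-40)
E
```

```text
[ 9.93282725e-01  1.15712361e-01 -2.73636262e-04 -4.46147677e-05] [0.5776473  0.09753179 0.12205927] 0.04794750720764346 5.147664951800834 [ 0.03088765  0.4694281  -1.16284645] [-0.0590289   0.16464251 -0.00887419]
260 186
```

View pics/g.png

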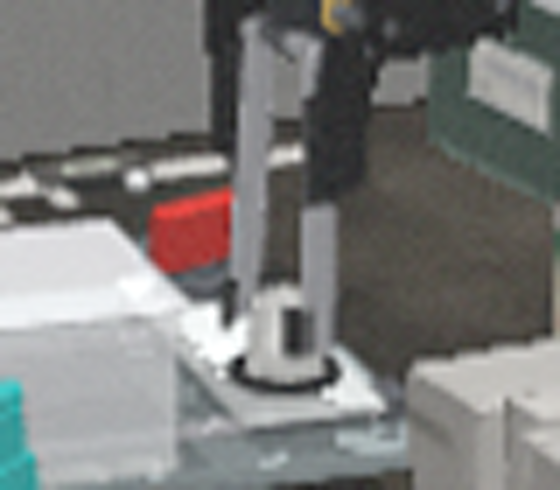

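The core stands between the jaws with clearance on both sides and no contact force. Clamping.

Call:
{"method": "jog_arm", "body": {"motion": [0,0,0.03,0,0,0,0.3,0,0,0,0,0,0,0.3,0,0,0,0,0,0,0.3,0,0,0,0,0,0,0.3,0,0,0,0,0,0,0.3], "grip_force": 32}}

```text
time: 21.52
position: [0.578, 0.0975, 0.1213]
tool_rot: [0.993, 0.116, 0.0, 0.0]
ft_force: [0.6, 0.5, 0.4]
grip_width: 0.0412
grip_force: 32.0
```

Call:
{"method": "jog_arm", "body": {"motion": [0,0,-0.1,0,0,0,0.3,0,0,-0.2,0,0,0,0.3,0,0,-0.3,0,0,0,0.3,0,0,-0.4,0,0,0,0.3,0,0,-0.4,0,0,0,0.3,0,0,-0.4,0,0,0,0.3,0,0,-0.4,0,0,0,0.3,0,0,-0.3,0,0,0,0.3,0,0,-0.2,0,0,0,0.3,0,0,0,0,0,0,0.3,0,0,0,0,0,0,0.3,0,0,0,0,0,0,0.3]}}

```text
time: 23.02
position: [0.5774, 0.0975, 0.2284]
tool_rot: [0.993, 0.116, -0.001, -0.0]
ft_force: [0.0, 0.0, -1.6]
grip_width: 0.0417
grip_force: 32.0
```

```bash
python3 - <<'E'
from h import *
o=robot.get_obs(); p=o["position"];print(o["time"],p,o["grip_width"],o["grip_force"],o["ft_force"])
b=robot.camera("side"); a=robot.camera("top")
u=proj("side",[(.5765,.0968,.11)])[0]
x,y=int(u[0]),int(u[1]); s=cv2.resize(b[y-50:y+50,x-45:x+45],None,fx=5,fy=5,interpolation=cv2.INTER_CUBIC)
t=cv2.resize(a[180:350,140:370],None,fx=1.5,fy=1.5)
im=np.zeros((500,800,3),np.uint8);im[:500,:450]=s;im[:255,455:800]=t;cv2.imwrite("pics/i.png",im)
E
```

```text
23.025 [0.57736661 0.09747701 0.22842143] 0.04166406811607623 31.999641477596015 [ 0.01451626  0.02355882 -1.60554054]
```

View pics/i.png

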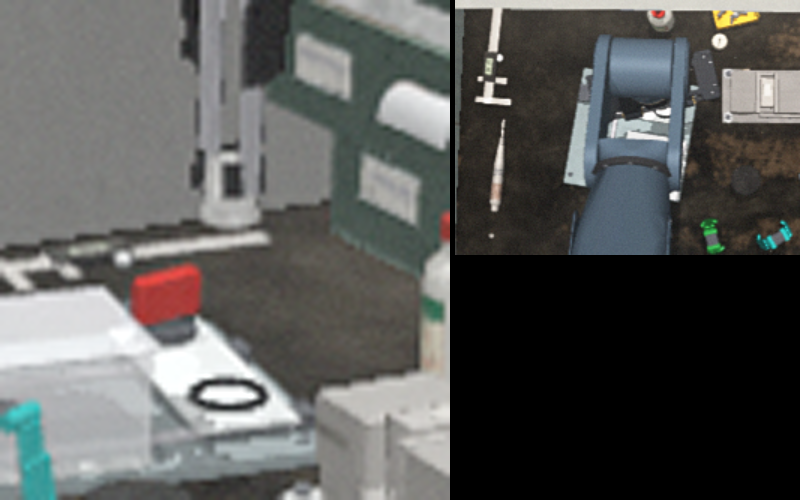

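The core is clamped upright in the jaws at (230,195) in the crop. It has been lifted about 107 mm, the nest at (228,394) is empty, and the bystanders are unmoved. Handing in.

```bash
python3 -c "
from rig import robot
print(robot.hand_in())"
```

```text
the job is handed in; nothing more can be done
None
```

I handed the job in at about 23 s. The core is clamped upright in the tongs about 10 cm above its nest, the shuttle is home and locked, and the jar, bottle and grinder were not touched. The hand-in gave no verdict.

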